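# Turn the parts carrier round on the inspection stand and lock it

## Task

The row of slim pins on the aluminium carrier has been inspected. Turn the carrier end for end on the sloping blue tray so that the row of round caps is at the bottom, push it gently but fully home under the two lips at the lower end, and then secure it by turning the steel turnbutton over its upper rail until it meets its stop. Leave the dish, bottle and brush alone.

Things in the scene. Friction and masses are not known exactly. Their poses are not given: they have to be found in the camera images.
- tray: Fixed blue tray, its face sloping 30 degrees down towards the robot. Origin on the face, where the carrier's underside centre lies when fully home. x up the slope, y across, z square out of the face. Face 124 mm wide, x -96 to 140 mm. Side walls 14 mm high, inner faces at y = +-55 mm, x -90 to 60 mm. Stop bar across the lower end, 17.5 mm high, upper face at x = -75 mm.
- lips (a point): Midway between the undersides of the upper edges of two steel lips on the stop bar; orientation as the tray. Lips 26 mm wide at y = +-36 mm, 6 mm thick, underside 11.5 mm over the tray's face, overhanging the bar by 12 mm (to tray x = -63 mm). The carrier's 8 mm end rail slides under them.
- carrier: Loose aluminium carrier, about 0.4 kg, 150 (x) by 100 mm (y), lying in the tray, pins at the lower end under the lips. Origin: underside centre; x to the end with round caps, z out of the top. End rails (outer 22 mm) 8 mm thick, middle 16 mm. Slide it 14 mm or more up the slope to clear the lips (27 mm is free), then lift. If left 5 mm short of home, the turnbutton jams on its thick middle.
- fin_top (a point): Middle of the top of the carrier's grip fin, 58 mm over the carrier's underside centre, axes as the carrier's. The fin is 50 mm long (x), 14 mm thick (y) and stands 42 mm high on the 16 mm thick middle.
- caps_end (a point): Middle of the carrier's end edge on its underside, at the end with the row of four round caps (20 mm diameter, 37 mm in from this edge, tops 26 mm over the underside).
- pins_end (a point): Middle of the carrier's end edge on its underside, at the end with the row of seven slim pins (6 mm diameter, 37 mm in from this edge, tops 26 mm over the underside).
- pivot (a point): Point on the turnbutton's axis, 18.5 mm over the tray's face, 116 mm up the slope from the tray's origin. The axis is square to the tray; orientation as the tray.
- button_tip (a point): Free end of the turnbutton's bar, 58 mm from the axis, middle of its top face, 18.5 mm over the tray's face. The bar is 18 mm wide and 8 mm thick, with a round head of 14 mm radius at the axis.
- button_fin (a point): Middle of the top of the turnbutton's grip fin, 48.5 mm over the tray's face. The fin stands along the bar: 14 mm thick, 30 mm high, 60 mm long, from 13 mm behind the axis to 47 mm towards the tip. Site x points from the tip to the axis.
- turnbutton (a joint): Angle (rad) of the steel turnbutton near the tray's upper end. 0 = closed against its stop, bar straight down the slope over the carrier's upper rail. Grows anticlockwise seen facing the tray from above: at 1.57 the tip points to the tray's -y. Limit 2.7. Starts open, 1.6 to 2.5; stiff (about 0.15 N m), stays where left.
- dish: Loose steel bowl, 90 mm across, 30 mm high, beside the stand. Bystander. Origin: centre of its underside.
- bottle: Loose white bottle, 56 mm across, 140 mm high, beside the stand. Bystander. Origin: centre of its underside.
- brush: Loose brush, 160 mm long, lying beside the stand. Bystander. Origin: its underside, x along its length.
There are look-alikes about, which are no part of the job. Several things have the shape of the carrier; the one meant has the colours described above.

How it is judged:
On the way:
1. the carrier lies fully home with the caps at the bottom while the turnbutton is still open (more than 1 rad) (x of carrier in the frame of tray between -0.004 and 0.0045 m and y of carrier in the frame of tray between -0.009 and 0.009 m and z of caps_end in the frame of tray between -0.003 and 0.003 m and z of pins_end in the frame of tray between -0.003 and 0.003 m and x of caps_end in the frame of tray below -0.068 m and value of joint turnbutton above 1 rad), for 0.2 s.
At the end, for the whole second after the job is handed in: The carrier lies at rest flat on the tray with the round caps at the lower end, against the stop bar under both lips (within 4 mm along the slope, 9 mm across, 3 mm off the face), and the turnbutton is closed over its upper rail (within 0.15 rad of its stop) (x of carrier in the frame of tray between -0.004 and 0.0045 m and y of carrier in the frame of tray between -0.009 and 0.009 m and z of caps_end in the frame of tray between -0.003 and 0.003 m and z of pins_end in the frame of tray between -0.003 and 0.003 m and x of caps_end in the frame of tray below -0.068 m and value of joint turnbutton below 0.15 rad and linear speed of carrier below 0.01 m/s); the robot touches nothing.
It fails at once if the dish is moved by more than 20 mm (distance of dish from where it was at the start of the episode above 0.02 m).
It fails at once if the bottle is moved by more than 20 mm (distance of bottle from where it was at the start of the episode above 0.02 m).
It fails at once if the brush is moved by more than 20 mm (distance of brush from where it was at the start of the episode above 0.02 m).
It fails at once if the carrier is pressed on the stand with more than 100 N (not gentle) (contact force between carrier and stand above 100 N).
It also fails if it takes over 67 s, if anything falls off the work surface, if the arm or the gripper's body presses on something with over 40 N, if the wrist force passes 120 N, or if a joint passes its speed limit or range.

## Robot

A 6-joint arm with a two-finger parallel gripper is mounted at the origin on the work surface. World frame = base frame: x ahead of the robot, y to its left, z up, the work surface at z = 0. Lengths are in m, angles in rad, forces in N, time in s.
With the tool pointing down it reaches from about 0.35 to 0.775 m from the base axis. Payload 5.5 kg.
Tool frame: the origin (TCP) lies at the very end of the fingers, on their centre line; the grasp point (between the pads) lies 19 mm behind it; z points along the fingers, y is the line along which they close (so a half turn about z gives the same grasp; the last joint's range is limited). The gripper opens to 85 mm and grips with 20 to 120 N. Pads are 22 mm wide; open, the fingers measure 114 mm over their backs; the gripper's body (76 mm by 85 mm) begins 54 mm behind the grasp point. The pads swing forward as they close: fully open they stand 13 mm farther back than shut.
Start: joints at [1.069, 0.313, 0.046, 1.304, 0, 1.431], TCP at [0.204, 0.538, 0.231] pointing down, gripper open.
Joint ranges: [-2.76, 2.76], [-0.86, 1.69], [-1.03, 1.26], [-2.2, 2.34], [-1.47, 1.5], [-3.14, 3.14]. Speed limits (rad/s): [2.57, 2.57, 3.14, 3.14, 3.14, 3.14].

## Interface

Orientations are given as a unit quaternion [w, x, y, z].
In Python, from workcell import get_state, read_camera, calibration, hand_in gives the robot as it stands.
- The arm moves only by the tool drive_tool, never from a script. Its argument "deltas" is a list that holds one entry, the list of rows, each a list of 7 numbers: the closure in counts, from 0 (fully open) to 255 (shut), then the shift along the tool's x, y, z in m, then the turn, a rotation vector about the tool's x, y, z in degrees. A call has 1 to 12 rows; each row is the pose to reach, as a shift and turn from the pose commanded when the call began, along the tool's axes at that moment; what a row does not reach only later rows make up. A row lasts 1/8 s, in which the tool goes at most 62.5 mm and 10.7 degrees, less where a joint would pass 70% of its speed; a pose out of reach is approached as far as the arm can. A call with a gripper value outside its range is refused whole. The fingers move at their own pace and stop on an object; "newtons" is the grip in N (left out, the last holds). Time passes only in rows, so rows that repeat a pose let the fingers close. It gives the time, the measured TCP pose, the force, the opening and the grip force at its end, in the units of the state.
- get_state(): the state, without advancing time (a new reading comes with each control period).
- read_camera(name): name is "scene" or "top" or "wrist"; returns (picture, depth): 384x512x3 uint8, red, green, blue; 384x512 float32, m along the optical axis (not along the pixel's ray), 0 where there is no reading.
- calibration(name): a dict with "mtx" (3x3 intrinsics, pixels), "world_from_camera" (4x4, takes a point from camera to world coordinates). Camera axes: x right, y up, looking along -z (the intrinsics and any distortion apply to the point x, -y, -z); pixel columns grow to the right and rows downward; lengths in m; the calibration is good to about 2 mm. A picture is of the moment at which its call begins: read the wrist's pose just before it. calibration takes no time and is no camera call; for the wrist camera it gives the pose at the moment of the call.
- hand_in(): hands the job in; it is judged then, once.
The state is a dict: "clock": time; "joint_pos": joint angles; "qvel": joint speeds; "tau": joint torques, N m; "tcp_pos": TCP position; "orientation": TCP orientation; "wrist_force": force on the tool from outside, world axes, zero at the start; "ft_torque": the same for the moment, N m; "finger_gap": finger opening in m; "grip_force": force on a finger pad.
Only numpy, scipy, OpenCV 4.12 (cv2) and the standard library are available. Lean on these libraries where they do the work, as an engineer would, in place of code of your own. Each camera call takes 0.05 s, during which the arm holds its last target. There are 200 camera calls.

## Working session

There is one attempt and no reset: what is moved stays moved. The work goes in short steps, Python scripts to look and compute and a tool call to move; the robot and the scene stay as the last step left them, time stands still between calls to the robot, and variables do not carry over. Pictures are saved under pics/ and viewed, at most 10 in all, crops included, and the job is handed in when it is done.

Besides the shell and the picture viewer there is one more tool, called after "Request:" in YAML: its name, and indented under it one key for each argument. drive_tool: Moves the arm, as the interface text tells. Its arguments: {"type":"object","properties":{"deltas":{"type":"array","items":{"type":"array","items":{"type":"array","items":{"type":"number"}}}},"newtons":{"type":"number"}},"required":["deltas"]}

```bash
mkdir -p pics; ls
python3 - <<'E'
from workcell import *
import cv2,numpy as np
for n in ("scene","top"):
    p,d=read_camera(n); cv2.imwrite(f"pics/{n}0.png",p[:,:,::-1]); np.save(f"pics/{n}0.npy",d)
    c=calibration(n); print(n,c)
print(get_state())
E
```

```text
pics
scene {'mtx': array([[397.13395768,   0.        , 251.98329138],
       [  0.        , 397.13395768, 193.08447478],
       [  0.        ,   0.        ,   1.        ]]), 'world_from_camera': array([[-5.82348595e-01, -6.54728979e-01,  4.81871433e-01,
         1.10703234e+00],
       [ 8.12938959e-01, -4.68575963e-01,  3.45784348e-01,
         4.14255664e-01],
       [-6.01661936e-04,  5.93099090e-01,  8.05129249e-01,
         1.01396633e+00],
       [ 0.00000000e+00,  0.00000000e+00,  0.00000000e+00,
         1.00000000e+00]])}
top {'mtx': array([[395.9657228 ,   0.        , 250.84642851],
       [  0.        , 395.9657228 , 192.65634113],
       [  0.        ,   0.        ,   1.        ]]), 'world_from_camera': array([[ 0.02563245,  0.98340411, -0.17960886,  0.40137765],
       [-0.99963187,  0.02681287,  0.00414715,  0.0620967 ],
       [ 0.00889415,  0.17943644,  0.98372936,  1.18965332],
       [ 0.        ,  0.        ,  0.        ,  1.        ]])}
{'clock': 0.1, 'joint_pos': array([ 1.06942941e+00,  3.13962428e-01,  4.51053269e-02,  1.30359124e+00,
       -3.56957749e-06,  1.43122736e+00]), 'qvel': array([ 0.00021906, -0.00173226,  0.00196908, -0.00096354, -0.00038642,
        0.00120355]), 'tau': array([ 2.32222723e-03, -4.81723630e+01,  2.99245441e+01,  1.27390723e-02,
       -8.28795464e-05,  5.36001025e-06]), 'tcp_pos': array([0.20330215, 0.53738387, 0.23048212]), 'orientation': array([-2.58507704e-04,  1.79913889e-01,  9.83682017e-01, -7.84517364e-04]), 'wrist_force': array([ 0.62178436, -0.44739621,  0.44082796]), 'ft_torque': array([-0.00341265, -0.03578667,  0.02232495]), 'grip_force': 0.0, 'finger_gap': 0.08527803336162189}
```

View pics/scene0.png

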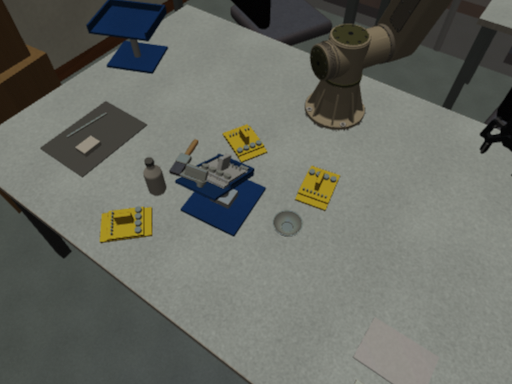

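View pics/top0.png

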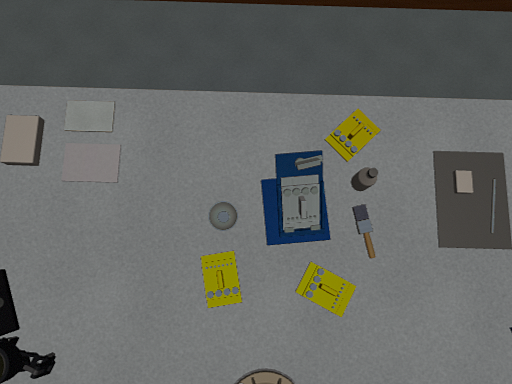

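The aluminium carrier in the blue tray is at top (300,205) / scene (222,170). The look-alikes are the three yellow carriers, at top (353,135), (221,279) and (326,289). I choose the grey one. Next is a close crop, with depth measurement.

```bash
cat > h.py <<'E'
from workcell import *
import cv2,numpy as np
def cloud(n,d,c=None):
    c=c or calibration(n); K=c["mtx"]; T=c["world_from_camera"]
    v,u=np.mgrid[:d.shape[0],:d.shape[1]]
    P=np.stack([(u-K[0,2])/K[0,0]*d,-(v-K[1,2])/K[1,1]*d,-d],-1)
    return P@T[:3,:3].T+T[:3,3]
E
python3 - <<'E'
from h import *
p=cv2.imread("pics/top0.png");d=np.load("pics/top0.npy")
W=cloud("top",d)
x0,x1,y0,y1=250,345,140,255
cv2.imwrite("pics/crop.png",cv2.resize(p[y0:y1,x0:x1],None,fx=5,fy=5,interpolation=cv2.INTER_CUBIC))
hsv=cv2.cvtColor(p,cv2.COLOR_BGR2HSV)
for (u,v) in [(280,165),(310,160),(285,170),(276,190),(300,205),(303,200),(300,181),(300,228),(318,160),(290,163),(270,235),(286,231),(317,228)]:
    print(u,v,W[v,u].round(4),hsv[v,u])
m=(hsv[...,0]>100)&(hsv[...,0]<125)&(hsv[...,1]>150)
m[:,:255]=0;m[:,340:]=0;m[:150]=0;m[250:]=0
P=W[m&(d>0)]; P=P[P[:,2]>.03]
best=0
rng=np.random.default_rng(0)
for _ in range(500):
    a,b,c=P[rng.choice(len(P),3,False)]
    n=np.cross(b-a,c-a);l=np.linalg.norm(n)
    if l<1e-5: continue
    n/=l; n*=np.sign(n[2])
    if abs(np.arccos(n[2])-np.pi/6)>.08: continue
    k=abs((P-a)@n)<.002
    if k.sum()>best: best=k.sum();I=k
Q=P[I];c=Q.mean(0);n=np.linalg.svd(Q-c)[2][2];n*=np.sign(n[2])
print(len(P),best,c,n,np.degrees(np.arccos(n[2])),np.degrees(np.arctan2(n[1],n[0])))
np.savez("pics/pl.npz",c=c,n=n)
E
```

```text
280 165 [ 0.6602 -0.0164  0.1854] [105 217  73]
310 160 [ 0.6646 -0.0884  0.227 ] [30 19 67]
285 170 [ 0.6494 -0.0305  0.1763] [105 227  73]
276 190 [0.4014 0.0621 1.1897] [107 246  59]
300 205 [ 0.5568 -0.0698  0.1799] [170  26  29]
303 200 [ 0.5692 -0.0767  0.1855] [10 19 80]
300 181 [ 0.6234 -0.0716  0.1646] [ 78  11 117]
300 228 [ 0.5058 -0.0815  0.0922] [105  38  54]
318 160 [ 0.6624 -0.1068  0.237 ] [ 86  20 102]
290 163 [ 0.667  -0.0427  0.1832] [106 213  73]
270 235 [ 0.4907 -0.0032  0.0068] [108 216  85]
286 231 [ 0.4951 -0.0412  0.1078] [ 50  21 107]
317 228 [ 0.5054 -0.1258  0.1088] [ 51  17 103]
1412 626 [ 0.65310746 -0.05656473  0.17656083] [-0.48525656 -0.05250239  0.87279412] 29.215024588344637 -173.82489781446037
```

View pics/crop.png

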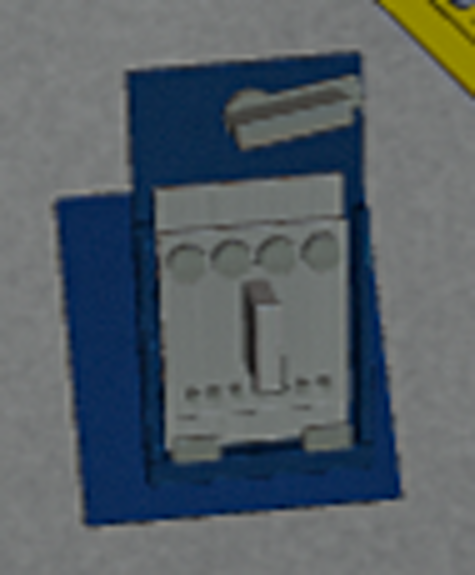

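The crop shows the grey carrier: caps up-slope (crop y≈255), pins down-slope (y≈390), lips at (195,448) and (328,437). The turnbutton pivot is near (245,112), with its tip to the right and slightly up. Next I get a rough tray pose and the wrist camera mount.

```bash
cat >> h.py <<'E'
from scipy.optimize import least_squares
from scipy.spatial.transform import Rotation as R
def tray(q): # x,y,z,yaw ; x axis up slope (30 deg)
    return R.from_euler("ZY",[q[3],-np.pi/6]).as_matrix(),np.array(q[:3])
def proj(c,P):
    T=c["world_from_camera"];K=c["mtx"];L=(P-T[:3,3])@T[:3,:3]
    return np.stack([K[0,2]-K[0,0]*L[:,0]/L[:,2],K[1,2]+K[1,1]*L[:,1]/L[:,2]],-1)
def fit(c,obj,px,q0):
    def f(q):
        M,t=tray(q); return (proj(c,obj@M.T+t)-px).ravel()
    s=least_squares(f,q0,loss="soft_l1"); return s.x,f(s.x).reshape(-1,2)
E
python3 - <<'E'
from h import *
c=calibration("top")
cr=lambda L:np.array(L)/5.+[250-.4,140-.4]
obj=np.array([[140,62,0],[140,-62,0],[75,50,8],[75,-50,8],[31,50,16],[-63,49,17.5],[-63,-49,17.5],[116,0,18.5]])/1000
px=cr([(128,72),(360,52),(156,187),(342,174),(160,235),(174,442),(350,424),(250,105)])
q,r=fit(c,obj[:7],px[:7],[.56,-.07,.12,.08]); print(q.round(4),np.degrees(q[3]),r.round(1).tolist())
Z=np.load("pics/pl.npz");M,t=tray(q);print("plane off",(Z["c"]-t)@M)
w=calibration("wrist");s=get_state();o=s["orientation"]
Rt=R.from_quat(o[[1,2,3,0]]).as_matrix()
T=w["world_from_camera"];print("cam in tool",(Rt.T@(T[:3,3]-s["tcp_pos"])).round(3),(Rt.T@T[:3,:3]).round(3).tolist(),w["mtx"][0,0])
# desired look pose
n=M[:,2]
C=np.stack([-M[:,0],M[:,1],-n],1)   # tool axes: y=tray y, z=-n , x=-trayx
for off in ([0,0,.20],):
    g=t+M@np.array(off);print("tcp",g,"tool delta",(Rt.T@(g-s["tcp_pos"])).round(4),"rotvec deg",R.from_matrix(Rt.T@C).as_rotvec(degrees=True).round(2),"alt",R.from_matrix(Rt.T@C@np.diag([-1,-1,1])).as_rotvec(degrees=True).round(2))
E
```

```text
[ 0.5746 -0.0768  0.125   0.1133] 6.492520654653166 [[-0.5, -0.4], [0.4, -0.3], [0.0, 0.9], [0.4, 0.3], [0.3, 7.9], [-0.5, -1.1], [-0.1, -0.6]]
plane off [0.0953728  0.01121384 0.00452161]
cam in tool [ 0.069  0.001 -0.143] [[-0.001, 0.965, 0.264], [1.0, 0.001, -0.001], [-0.001, 0.264, -0.965]] 336.98242087425257
tcp [ 0.47519753 -0.0880977   0.29816368] tool delta [-0.4757 -0.4889 -0.067 ] rotvec deg [ -7.21 -29.46 -26.57] alt [-39.76   9.73 148.2 ]
```

Request:
drive_tool:
  deltas:
    - [[0,-0.475,-0.49,-0.067,-7.2,-29.5,-26.5],[0,-0.475,-0.49,-0.067,-7.2,-29.5,-26.5],[0,-0.475,-0.49,-0.067,-7.2,-29.5,-26.5],[0,-0.475,-0.49,-0.067,-7.2,-29.5,-26.5],[0,-0.475,-0.49,-0.067,-7.2,-29.5,-26.5],[0,-0.475,-0.49,-0.067,-7.2,-29.5,-26.5],[0,-0.475,-0.49,-0.067,-7.2,-29.5,-26.5],[0,-0.475,-0.49,-0.067,-7.2,-29.5,-26.5],[0,-0.475,-0.49,-0.067,-7.2,-29.5,-26.5],[0,-0.475,-0.49,-0.067,-7.2,-29.5,-26.5],[0,-0.475,-0.49,-0.067,-7.2,-29.5,-26.5],[0,-0.475,-0.49,-0.067,-7.2,-29.5,-26.5]]

```text
clock: 1.6
tcp_pos: [0.4753, -0.0929, 0.2982]
orientation: [0.259, -0.051, 0.964, 0.014]
wrist_force: [-0.6, 0.6, -0.9]
finger_gap: 0.0854
grip_force: 0.0
```

Run:
```python
from h import *
s=get_state();print(s["clock"],s["joint_pos"].round(3),s["tcp_pos"],s["qvel"].round(3))
c=calibration("wrist");p,d=read_camera("wrist")
np.savez("pics/w1.npz",d=d,p=p,**c)
M,t=tray([ 0.5746,-0.0768,0.125,0.1133])
q=p[:,:,::-1].copy()
cv2.imwrite("pics/w1.png",cv2.resize(q,(768,576),interpolation=cv2.INTER_CUBIC))
```

```text
1.6 [-0.558 -0.262 -0.514  0.892  0.315 -0.595] [ 0.47534873 -0.0929335   0.29821703] [-0.057  0.065  0.041  0.056  0.054 -0.089]
```

View pics/w1.png

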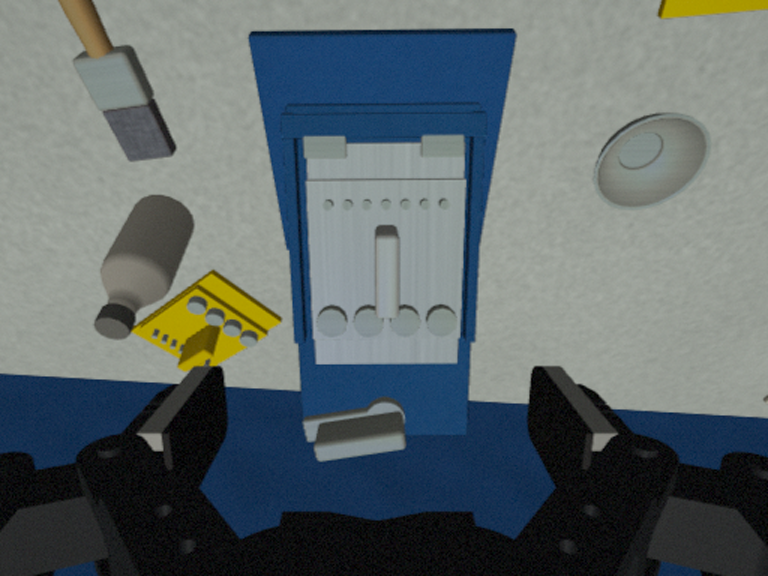

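The wrist view shows the carrier with its fin at (387,270), pins at y≈204 (lip side) and caps at y≈320. The lips' edges are at y≈156, and the turnbutton head is at (386,410) with its tip to the left. I refine the pose with these points plus depth.

Run:
```python
from h import *
Z=np.load("pics/w1.npz");c={k:Z[k] for k in("mtx","world_from_camera")};d=Z["d"]
obj=np.array([[-63,-49,17.5],[-63,-23,17.5],[-63,23,17.5],[-63,49,17.5],[140,62,0]])/1000
px=np.array([(303,157),(346,157),(420,155),(464,155),(468,435)])/1.5-.17
q0=[ 0.5746,-0.0768,0.125,0.1133]
q,r=fit(c,obj,px,q0);print("px fit",q.round(4),r.round(1).tolist())
W=cloud("wrist",d,c)
for it in range(3):
    M,t=tray(q);L=(W-t)@M
    k=(d>0)&(abs(L[...,2])<.008)&(L[...,0]>.08)&(L[...,0]<.135)&(L[...,1]>.02)&(L[...,1]<.055)
    dz=np.median(L[k][:,2]);A=np.c_[L[k][:,:2],np.ones(k.sum())];co=np.linalg.lstsq(A,L[k][:,2],rcond=None)[0]
    print("face z",dz,k.sum(),"slopes",co.round(4))
    # hold z to the depth, refit the rest
    n=M[:,2];q[:3]+=n*dz
    def f(x):
        MM,tt=tray(x);return np.r_[(proj(c,obj@MM.T+tt)-px).ravel(),((tt-q[:3])@n)*4000]
    q=least_squares(f,q).x
print("tray",q.round(4));np.save("pics/q.npy",q)
M,t=tray(q);L=(W-t)@M
def sl(z,x,y,tol=.003):
    k=(d>0)&(abs(L[...,2]-z)<tol)&(L[...,0]>x[0])&(L[...,0]<x[1])&(abs(L[...,1])<y);return L[k]
for nm,z,x,y in(("lips",.0175,(-.08,-.055),.06),("fin",.058,(-.06,.06),.03),("mid",.016,(-.06,.06),.06),("toprail",.008,(.05,.085),.06),("bfin",.0485,(.06,.18),.09),("bar",.0185,(.08,.18),.09)):
    S=sl(z,x,y)
    if len(S)<5: print(nm,len(S));continue
    u=np.linalg.svd(S[:,:2]-S[:,:2].mean(0))[2][0]
    print(nm,len(S),"med",np.median(S,0).round(4),"min",np.percentile(S,1,0).round(4),"max",np.percentile(S,99,0).round(4),"dir",np.degrees(np.arctan2(u[1],u[0])).round(1))
```

```text
px fit [ 0.5695 -0.0767  0.1303  0.1177] [[-0.0, 0.0], [-0.3, -0.3], [0.6, 0.4], [-0.3, 0.0], [0.1, -0.1]]
face z -0.000755605661929334 1382 slopes [-0.0018 -0.0023 -0.0005]
face z -1.6097375546240473e-05 1383 slopes [-0.0018 -0.0023  0.0003]
face z -1.3013120098414594e-05 1383 slopes [-0.0018 -0.0023  0.0003]
tray [ 0.5699 -0.0766  0.1297  0.1181]
lips 1744 med [-0.0743  0.0012  0.0174] min [-0.0799 -0.0583  0.0146] max [-0.0595  0.0589  0.0192] dir -90.0
fin 880 med [0.0022 0.0014 0.0577] min [-0.0204 -0.0054  0.0552] max [0.0273 0.0084 0.0594] dir -0.2
mid 9469 med [-0.0072  0.0005  0.0159] min [-0.0513 -0.0592  0.0133] max [0.0558 0.0592 0.0178] dir -91.0
toprail 1622 med [0.0689 0.0007 0.008 ] min [ 0.0592 -0.0482  0.0063] max [0.0786 0.0507 0.0098] dir 89.4
bfin 776 med [ 0.118  -0.0167  0.0482] min [ 0.1095 -0.0454  0.0457] max [0.1279 0.0116 0.0498] dir -81.1
bar 452 med [ 0.1133 -0.0251  0.0182] min [ 0.1029 -0.0572  0.0156] max [0.1323 0.0129 0.0208] dir 105.2
```

```bash
cat >> h.py <<'E'
def goals(rows,s=None):
    "rows: (x,y,z mm in tray frame, tool yaw deg about tool z: 0 -> tool x = -tray x)"
    s=s or get_state();q=np.load("pics/q.npy");M,t=tray(q)
    Rt=R.from_quat(s["orientation"][[1,2,3,0]]).as_matrix()
    L=(s["tcp_pos"]-t)@M;B=np.stack([-M[:,0],M[:,1],-M[:,2]],1)
    print("t",s["clock"],"TCP in tray mm",(L*1000).round(1),"rot",R.from_matrix(B.T@Rt).as_rotvec(degrees=True).round(2),"q",s["joint_pos"].round(2),"F tray",(s["wrist_force"]@M).round(1),"gap",s["finger_gap"].round(4),"grip",round(s["grip_force"],1))
    for x,y,z,w in rows:
        g=t+M@(np.array([x,y,z])/1000);C=B@R.from_euler("z",w,degrees=True).as_matrix()
        print((x,y,z,w),"->",(Rt.T@(g-s["tcp_pos"])).round(4),R.from_matrix(Rt.T@C).as_rotvec(degrees=True).round(2))
E
python3 - <<'E'
from h import *
goals([(3,1.5,100,0),(3,1.5,26,0)])
E
```

```text
Traceback (most recent call last):
  File "h.py", line 24, in goals
    print("t",s["clock"],"TCP in tray mm",(L*1000).round(1),"rot",R.from_matrix(B.T@Rt).as_rotvec(degrees=True).round(2),"q",s["joint_pos"].round(2),"F tray",(s["wrist_force"]@M).round(1),"gap",s["finger_gap"].round(4),"grip",round(s["grip_force"],1))
                                                                                                                                                                                                  ^^^^^^^^^^^^^^^^^^^^^
AttributeError: 'float' object has no attribute 'round'
```

```bash
sed -i 's/s\["finger_gap"\].round(4)/round(s["finger_gap"],4)/' h.py
python3 - <<'E'
from h import *
goals([(3,1.5,100,0),(3,1.5,26,0)])
E
```

```text
t 1.65 TCP in tray mm [  0.8  -3.7 193.7] rot [ 0.21 -0.02  0.58] q [-0.56 -0.26 -0.51  0.89  0.31 -0.59] F tray [ 1.2 -0.4 -0.1] gap 0.0853 grip 0.0
(3, 1.5, 100, 0) -> [-0.0021  0.0055  0.0936] [-0.21  0.02 -0.58]
(3, 1.5, 26, 0) -> [-0.0021  0.0058  0.1676] [-0.21  0.02 -0.58]
```

Request:
drive_tool:
  deltas:
    - [[0,-0.002,0.002,0.05,0,0,-0.3],[0,-0.002,0.002,0.09,0,0,-0.3],[0,-0.002,0.002,0.09,0,0,-0.3],[0,-0.002,0.002,0.09,0,0,-0.3]]

```text
clock: 2.15
tcp_pos: [0.5203, -0.0799, 0.2221]
orientation: [0.259, -0.057, 0.964, 0.015]
wrist_force: [1.0, 0.6, -0.5]
finger_gap: 0.0852
grip_force: 0.0
```

Run:
```python
from h import *
goals([(3,1.5,26,0)])
```

```text
t 2.15 TCP in tray mm [  3.2   2.6 104.9] rot [ 0.04 -0.1  -0.06] q [-0.47 -0.15 -0.62  0.65  0.28 -0.52] F tray [ 0.7  0.5 -1. ] gap 0.0852 grip 0.0
(3, 1.5, 26, 0) -> [ 0.0003 -0.001   0.0789] [-0.04  0.1   0.06]
```

Good. I descend and grip.

Request:
drive_tool:
  deltas:
    - [[0,0,-0.001,0.05,0,0,0],[0,0,-0.001,0.079,0,0,0],[0,0,-0.001,0.079,0,0,0],[0,0,-0.001,0.079,0,0,0],[255,0,-0.001,0.079,0,0,0],[255,0,-0.001,0.079,0,0,0],[255,0,-0.001,0.079,0,0,0],[255,0,-0.001,0.079,0,0,0],[255,0,-0.001,0.079,0,0,0],[255,0,-0.001,0.079,0,0,0]]
  newtons: 60

```text
clock: 3.4
tcp_pos: [0.5601, -0.078, 0.1534]
orientation: [0.259, -0.056, 0.964, 0.014]
wrist_force: [-4.7, -0.7, 6.0]
finger_gap: 0.0132
grip_force: 59.1
```

Run:
```python
from h import *
goals([(23,1.5,27,0)])
```

```text
t 3.4 TCP in tray mm [ 3.3 -0.2 25.5] rot [ 0.14 -0.1   0.05] q [-0.42 -0.01 -0.68  0.43  0.26 -0.47] F tray [-1.1 -0.2  7.6] gap 0.0132 grip 59.1
(23, 1.5, 27, 0) -> [-0.0197  0.0017 -0.0014] [-0.14  0.1  -0.05]
```

Request:
drive_tool:
  deltas:
    - [[255,-0.004,0,-0.001,0,0,0],[255,-0.009,0,-0.0015,0,0,0],[255,-0.015,0,-0.0015,0,0,0],[255,-0.021,0,-0.0015,0,0,0],[255,-0.021,0,-0.0015,0,0,0],[255,-0.021,0,-0.0015,0,0,0]]

```text
clock: 4.15
tcp_pos: [0.5773, -0.0755, 0.1646]
orientation: [0.259, -0.056, 0.964, 0.015]
wrist_force: [0.5, 0.9, -3.2]
finger_gap: 0.0131
grip_force: 58.4
```

Run:
```python
from h import *
goals([(23,1.5,110,0)])
```

```text
t 4.15 TCP in tray mm [23.9  0.3 26.5] rot [ 0.08 -0.06  0.04] q [-0.4   0.01 -0.63  0.46  0.25 -0.46] F tray [-1.1  0.8 -3.1] gap 0.0131 grip 58.4
(23, 1.5, 110, 0) -> [ 0.0008  0.0011 -0.0835] [-0.08  0.06 -0.04]
```

Request:
drive_tool:
  deltas:
    - [[255,0,0,-0.01,0,0,0],[255,0,0,-0.03,0,0,0],[255,0,0,-0.06,0,0,0],[255,0,0,-0.085,0,0,0],[255,0,0,-0.085,0,0,10],[255,0,0,-0.085,0,0,20],[255,0,0,-0.085,0,0,30],[255,0,0,-0.085,0,0,40],[255,0,0,-0.085,0,0,50],[255,0,0,-0.085,0,0,60],[255,0,0,-0.085,0,0,70],[255,0,0,-0.085,0,0,80]]

```text
clock: 5.65
tcp_pos: [0.5347, -0.0806, 0.239]
orientation: [0.189, 0.579, 0.773, 0.178]
wrist_force: [-1.0, 0.5, -2.8]
finger_gap: 0.0129
grip_force: 58.7
```

Request:
drive_tool:
  deltas:
    - [[255,0,0,0,0,0,10],[255,0,0,0,0,0,20],[255,0,0,0,0,0,30],[255,0,0,0,0,0,40],[255,0,0,0,0,0,50],[255,0,0,0,0,0,60],[255,0,0,0,0,0,70],[255,0,0,0,0,0,80],[255,0,0,0,0,0,90],[255,0,0,0,0,0,100],[255,0,0,0,0,0,100],[255,0,0,0,0,0,100]]

```text
clock: 7.15
tcp_pos: [0.535, -0.0806, 0.2388]
orientation: [-0.014, 0.964, 0.058, 0.259]
wrist_force: [0.4, -0.5, -4.1]
finger_gap: 0.0132
grip_force: 58.7
```

Run:
```python
from h import *
goals([(23,0,110,180),(23,0,40,180),(23,0,26,180)])
c=calibration("wrist");p,d=read_camera("wrist")
np.savez("pics/w2.npz",d=d,p=p,**c)
cv2.imwrite("pics/w2.png",p[:,:,::-1])
```

```text
t 7.15 TCP in tray mm [ 24.1   0.2 112.1] rot [-1.7000e-01 -1.9000e-01  1.7987e+02] q [-0.45 -0.13 -0.57  0.68  0.27  2.63] F tray [-1.8 -0.6 -3.7] gap 0.0132 grip 58.7
(23, 0, 110, 180) -> [-0.0011  0.0002  0.0021] [ 0.12 -0.11  0.13]
(23, 0, 40, 180) -> [-0.0012  0.      0.0721] [ 0.12 -0.11  0.13]
(23, 0, 26, 180) -> [-0.0012 -0.      0.0861] [ 0.12 -0.11  0.13]
```

View pics/w2.png

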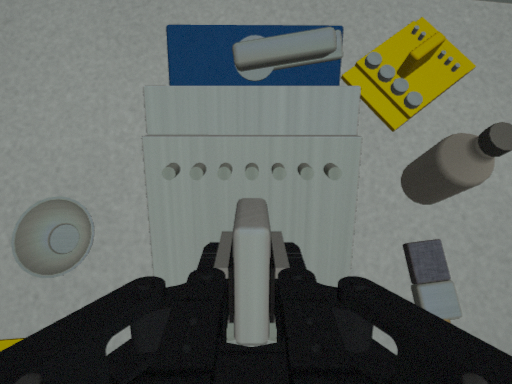

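The view shows the carrier held squarely with pins now up-slope (y≈170), and the turnbutton still open. Next I measure how it sits in the hand before lowering it.

Run:
```python
from h import *
Z=np.load("pics/w2.npz");c={k:Z[k] for k in("mtx","world_from_camera")};d=Z["d"]
M,t=tray(np.load("pics/q.npy"));L=((cloud("wrist",d,c)-t)@M)*1000
# middle top: image y 140-160, 185-230 ; rail: 90-130
for nm,(v0,v1,u0,u1) in {"mid":(140,230,160,345),"rail":(92,130,155,350)}.items():
    S=L[v0:v1,u0:u1].reshape(-1,3);m=np.median(S[:,2]);S=S[abs(S[:,2]-m)<4]
    A=np.c_[S[:,:2]-[0,0],np.ones(len(S))];k=np.linalg.lstsq(A,S[:,2],rcond=None)[0]
    print(nm,S.mean(0).round(1),"tilt deg x,y",np.degrees(k[:2]).round(2))
for p in[(145,86),(360,88),(145,136),(360,137)]:
    print(p,L[p[1]+3,p[0]+(4 if p[0]<250 else -4)].round(1))
u=L[87:90,200:300].reshape(-1,3);print("end edge",u.mean(0))
```

```text
mid [ 51.9   1.3 102.7] tilt deg x,y [ 0.26 -0.12]
rail [85.   1.3 94.7] tilt deg x,y [-0.03 -0.15]
(145, 86) [94.5 48.1 95.5]
(360, 88) [ 93.8 -46.3  94.7]
(145, 136) [ 72.7  47.8 102.4]
(360, 137) [ 72.4 -45.7 102.5]
end edge [95.06116533  2.4526227  94.67469163]
```

Request:
drive_tool:
  deltas:
    - [[255,-0.003,0.001,0.04,0.1,-0.1,0.1],[255,-0.003,0.001,0.06,0.1,-0.1,0.1],[255,-0.003,0.001,0.075,0.1,-0.1,0.1],[255,-0.003,0.001,0.082,0.1,-0.1,0.1],[255,-0.003,0.001,0.084,0.1,-0.1,0.1],[255,-0.003,0.001,0.085,0.1,-0.1,0.1],[255,-0.003,0.001,0.086,0.1,-0.1,0.1],[255,-0.003,0.001,0.086,0.1,-0.1,0.1]]

```text
clock: 8.2
tcp_pos: [0.5756, -0.077, 0.1629]
orientation: [-0.015, 0.964, 0.056, 0.259]
wrist_force: [0.9, -0.7, -3.6]
finger_gap: 0.0131
grip_force: 58.7
```

Run:
```python
from h import *
goals([(21,0,26,180),(0,0,26,180)])
```

```text
t 8.2 TCP in tray mm [21.4 -1.1 26.1] rot [ 4.0000e-02  3.0000e-02 -1.7987e+02] q [-0.4   0.01 -0.64  0.46  0.25  2.68] F tray [-1.1 -0.8 -3.6] gap 0.0131 grip 58.7
(21, 0, 26, 180) -> [-0.0005 -0.0011  0.0001] [ 0.02 -0.02 -0.13]
(0, 0, 26, 180) -> [-0.0215 -0.001   0.    ] [ 0.02 -0.02 -0.13]
```

Request:
drive_tool:
  deltas:
    - [[255,0,-0.001,0.0005,0,0,0],[255,0,-0.001,0.001,0,0,0],[255,-0.003,-0.001,0.001,0,0,0],[255,-0.006,-0.001,0.001,0,0,0],[255,-0.009,-0.001,0.001,0,0,0],[255,-0.012,-0.001,0.001,0,0,0],[255,-0.012,-0.001,0.001,0,0,0]]

```text
clock: 9.07
tcp_pos: [0.5667, -0.0776, 0.1572]
orientation: [-0.015, 0.964, 0.056, 0.26]
wrist_force: [-1.3, -0.5, 6.6]
finger_gap: 0.0132
grip_force: 60.2
```

Run:
```python
from h import *
goals([(0,0,26,180)])
```

```text
t 9.075 TCP in tray mm [10.8 -0.6 25.5] rot [ 2.7000e-01  1.2000e-01 -1.7991e+02] q [-0.41  0.   -0.67  0.44  0.26  2.67] F tray [ 2.1 -0.4  6.4] gap 0.0132 grip 60.2
(0, 0, 26, 180) -> [-0.0108 -0.0006 -0.0005] [ 0.08 -0.17 -0.09]
```

Request:
drive_tool:
  deltas:
    - [[255,-0.002,0,0,0,0,0],[255,-0.004,0,0,0,0,0],[255,-0.006,0,0,0,0,0],[255,-0.006,0,0,0,0,0]]

```text
clock: 9.57
tcp_pos: [0.5617, -0.0782, 0.1543]
orientation: [-0.015, 0.964, 0.056, 0.26]
wrist_force: [0.3, -1.1, 5.7]
finger_gap: 0.0133
grip_force: 60.3
```

Request:
drive_tool:
  deltas:
    - [[255,-0.001,0,0,0,0,0],[255,-0.002,0,0,0,0,0],[255,-0.002,0,0,0,0,0]]

```text
clock: 9.95
tcp_pos: [0.5604, -0.0785, 0.1536]
orientation: [-0.015, 0.964, 0.056, 0.26]
wrist_force: [1.1, -0.5, 6.1]
finger_gap: 0.0133
grip_force: 60.1
```

Run:
```python
from h import *
goals([(0,0,26,180)])
```

```text
t 9.95 TCP in tray mm [ 3.6 -0.7 25.6] rot [ 3.7000e-01  1.2000e-01 -1.7993e+02] q [-0.42 -0.01 -0.68  0.43  0.26  2.67] F tray [ 4.  -0.7  4.7] gap 0.0133 grip 60.1
(0, 0, 26, 180) -> [-0.0036 -0.0007 -0.0004] [ 0.08 -0.24 -0.07]
```

Request:
drive_tool:
  deltas:
    - [[255,-0.001,0,0,0,0,0],[255,-0.002,0,0,0,0,0],[255,-0.002,0,0,0,0,0]]

```text
clock: 10.32
tcp_pos: [0.5601, -0.0785, 0.1539]
orientation: [-0.015, 0.963, 0.057, 0.262]
wrist_force: [4.0, 3.0, 6.4]
finger_gap: 0.0133
grip_force: 60.0
```

Request:
drive_tool:
  deltas:
    - [[255,-0.001,0,0,0,0,0],[255,-0.002,0,0,0,0,0],[255,-0.002,0,0,0,0,0]]

```text
clock: 10.7
tcp_pos: [0.5597, -0.0786, 0.1541]
orientation: [-0.015, 0.963, 0.057, 0.263]
wrist_force: [6.2, 3.1, 7.9]
finger_gap: 0.0131
grip_force: 59.9
```

Run:
```python
from h import *
goals([(0,0,26,180)])
```

```text
t 10.7 TCP in tray mm [ 3.3 -0.7 26.4] rot [-9.5000e-01 -6.0000e-02  1.7996e+02] q [-0.42 -0.01 -0.69  0.42  0.27  2.66] F tray [9.6 2.3 3.6] gap 0.0131 grip 59.9
(0, 0, 26, 180) -> [-0.0033 -0.0007  0.0004] [ 0.04 -0.61  0.04]
```

Request:
drive_tool:
  deltas:
    - [[255,0.002,0,0,0,0,0],[0,0.002,0,0,0,0,0],[0,0.002,0,0,0,0,0],[0,0.002,0,0,0,0,0],[0,0.002,0,0,0,0,0],[0,0.002,0,-0.04,0,0,0],[0,0.002,0,-0.08,0,0,0],[0,0.002,0,-0.12,0,0,0],[0,0.002,0,-0.12,0,0,0],[0,0.002,0,-0.12,0,0,0]]

```text
clock: 11.95
tcp_pos: [0.4972, -0.0852, 0.2541]
orientation: [-0.016, 0.964, 0.056, 0.258]
wrist_force: [-0.1, 0.4, 0.1]
finger_gap: 0.0853
grip_force: 0.0
```

Run:
```python
from h import *
goals([(0,0,26,180)])
c=calibration("wrist");p,d=read_camera("wrist")
np.savez("pics/w3.npz",d=d,p=p,**c)
cv2.imwrite("pics/w3.png",cv2.resize(p[:,:,::-1],(768,576),interpolation=cv2.INTER_CUBIC))
M,t=tray(np.load("pics/q.npy"));L=((cloud("wrist",d,c)-t)@M)*1000
def sl(z,x,y,tol=2):
    k=(d>0)&(abs(L[...,2]-z)<tol)&(L[...,0]>x[0])&(L[...,0]<x[1])&(abs(L[...,1])<y);return L[k]
for nm,z,x,y in(("face",0,(125,138),50),("lips",17.5,(-80,-50),60),("fin",58,(-60,60),30),("mid",16,(-62,62),45),("toprail",8,(57,95),50),("bar",18.5,(80,180),90),("lowrail",8,(-62,-55),50)):
    S=sl(z,x,y)
    if len(S)>5: print(nm,len(S),np.median(S,0).round(1),np.percentile(S,1,0).round(1),np.percentile(S,99,0).round(1))
```

```text
t 11.95 TCP in tray mm [-1.200e+00  1.000e-01  1.444e+02] rot [-4.0000e-02  1.0000e-02 -1.7984e+02] q [-0.51 -0.21 -0.58  0.76  0.3   2.58] F tray [0.1 0.4 0.1] gap 0.0853 grip 0.0
(0, 0, 26, 180) -> [1.200e-03 1.000e-04 1.184e-01] [ 0.01  0.02 -0.16]
face 1035 [ 1.328e+02  2.840e+01 -1.000e-01] [125.1 -12.3  -1.6] [137.9  49.6   1.7]
lips 1770 [-73.9   0.2  17.4] [-79.9 -58.   15.6] [-50.2  57.1  18.9]
fin 1197 [ 2.   0.3 57.8] [-22.9  -6.   56.2] [24.9  6.8 59.4]
mid 9895 [13.3 -0.8 16. ] [-50.7 -44.2  14.5] [52.9 44.2 17.6]
toprail 2955 [66.5 -0.1  8. ] [ 57.3 -48.6   6.4] [75.2 48.9  9.6]
bar 725 [113.1 -26.5  18.3] [103.1 -57.8  16.6] [132.6  12.3  20. ]
lowrail 775 [-58.5   0.2   8.1] [-61.9 -48.1   6.4] [-55.1  48.8   9.4]
```

View pics/w3.png

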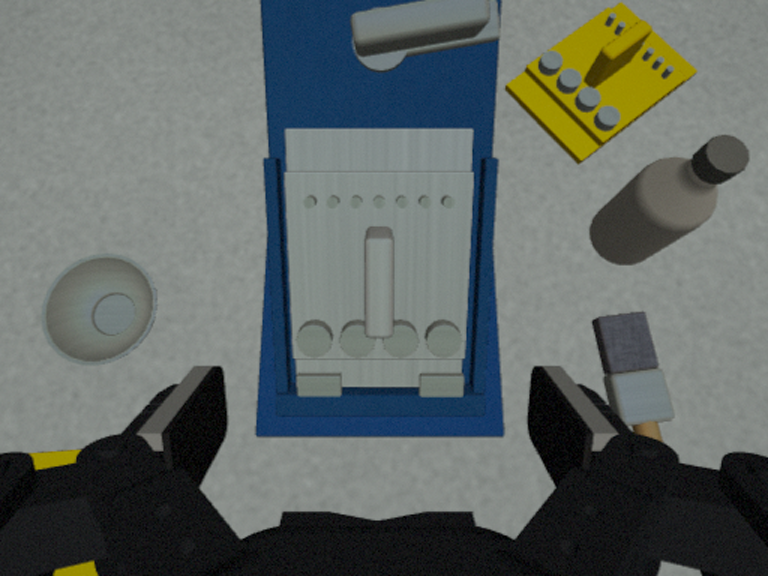

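The picture shows the carrier flat and home, with caps at the bottom (y≈338). Its lower edge meets the bar under both lips (320,385) and (441,385). The turnbutton is still open. Depth puts the carrier at x≈1 mm. I check that relative to the lips and plan the turnbutton grasp.

Run:
```python
from h import *
Z=np.load("pics/w3.npz");c={k:Z[k] for k in("mtx","world_from_camera")}
q=np.load("pics/q.npy");M,t=tray(q)
for o in [(75,-50,8),(75,50,8),(53,0,16),(-63,-49,17.5),(-63,49,17.5),(38,0,26),(-53,0,16)]:
    print(o,((proj(c,(np.array([o])/1000)@M.T+t)+.17)*1.5).round(1))
goals([(120,-24.7,100,81),(120,-24.7,26,81)])
```

```text
(75, -50, 8) [[474.2 129.1]]
(75, 50, 8) [[284.8 129.8]]
(53, 0, 16) [[379.7 172.8]]
(-63, -49, 17.5) [[464.3 376.9]]
(-63, 49, 17.5) [[296.  377.5]]
(38, 0, 26) [[379.8 203.6]]
(-53, 0, 16) [[380.1 360.2]]
t 12.0 TCP in tray mm [ -1.8   0.4 143.8] rot [-1.4000e-01 -7.0000e-02 -1.7983e+02] q [-0.51 -0.21 -0.58  0.76  0.3   2.58] F tray [-0.1 -0.7  0.1] gap 0.0854 grip 0.0
(120, -24.7, 100, 81) -> [0.1219 0.0248 0.0436] [-1.100e-01  3.000e-02 -9.917e+01]
(120, -24.7, 26, 81) -> [0.122  0.0248 0.1176] [-1.100e-01  3.000e-02 -9.917e+01]
```

Request:
drive_tool:
  deltas:
    - [[0,0.03,0.006,0,0,0,-10],[0,0.06,0.012,0,0,0,-20],[0,0.09,0.018,0,0,0,-30],[0,0.122,0.025,0,0,0,-40],[0,0.122,0.025,0,0,0,-50],[0,0.122,0.025,0,0,0,-60],[0,0.122,0.025,0,0,0,-70],[0,0.122,0.025,0,0,0,-80],[0,0.122,0.025,0.02,0,0,-90],[0,0.122,0.025,0.044,0,0,-99],[0,0.122,0.025,0.044,0,0,-99],[0,0.122,0.025,0.044,0,0,-99]]

```text
clock: 13.5
tcp_pos: [0.6269, -0.095, 0.2768]
orientation: [0.185, 0.585, 0.769, 0.18]
wrist_force: [0.1, 0.3, -0.7]
finger_gap: 0.0855
grip_force: 0.0
```

Run:
```python
from h import *
goals([(120,-24.7,26,81)])
```

```text
t 13.5 TCP in tray mm [120.7 -24.9 100.2] rot [2.000e-02 1.000e-01 8.129e+01] q [-0.4   0.04 -0.32  0.76  0.25  0.96] F tray [-0.2  0.3 -0.7] gap 0.0855 grip 0.0
(120, -24.7, 26, 81) -> [ 0.0003 -0.0005  0.0742] [-0.08 -0.06 -0.29]
```

Request:
drive_tool:
  deltas:
    - [[0,0,-0.0005,0.04,0,0,-0.3],[0,0,-0.0005,0.074,0,0,-0.3],[0,0,-0.0005,0.074,0,0,-0.3],[255,0,-0.0005,0.074,0,0,-0.3],[255,0,-0.0005,0.074,0,0,-0.3],[255,0,-0.0005,0.074,0,0,-0.3],[255,0,-0.0005,0.074,0,0,-0.3],[255,0,-0.0005,0.074,0,0,-0.3],[255,0,-0.0005,0.074,0,0,-0.3]]
  newtons: 60

```text
clock: 14.62
tcp_pos: [0.6638, -0.0911, 0.2144]
orientation: [0.188, 0.582, 0.771, 0.179]
wrist_force: [-3.9, 0.5, 6.1]
finger_gap: 0.0125
grip_force: 60.2
```

Run:
```python
from h import *
r=25;G=[]
s=get_state();M,t=tray(np.load("pics/q.npy"));L=(s["tcp_pos"]-t)@M*1000
th=[91,83,75,67,59,51,43,35,27,19,11,3,0,-3]
goals([(116-r*np.cos(np.radians(a)),-r*np.sin(np.radians(a)),26,180-a) for a in [99]+th])
```

```text
t 14.625 TCP in tray mm [121.6 -25.4  27.6] rot [-4.000e-02 -1.000e-01  8.082e+01] q [-0.36  0.13 -0.37  0.59  0.23  0.99] F tray [-0.2  0.9  7.2] gap 0.0125 grip 60.2
(np.float64(119.91086162600577), np.float64(-24.692208514878445), 26, 81) -> [ 0.001  -0.0016  0.0016] [0.09 0.05 0.18]
(np.float64(116.43631016093208), np.float64(-24.996192378909782), 26, 89) -> [ 0.0013 -0.0051  0.0016] [0.09 0.04 8.18]
(np.float64(112.95326641487131), np.float64(-24.81365379103305), 26, 97) -> [ 0.002  -0.0085  0.0016] [ 0.09  0.04 16.18]
(np.float64(109.52952387243698), np.float64(-24.148145657226706), 26, 105) -> [ 0.0032 -0.0117  0.0016] [ 0.1   0.03 24.18]
(np.float64(106.23172178776815), np.float64(-23.01262133631101), 26, 113) -> [ 0.0049 -0.0148  0.0016] [1.000e-01 2.000e-02 3.218e+01]
(np.float64(103.12404812724864), np.float64(-21.429182517552807), 26, 121) -> [ 0.0069 -0.0176  0.0016] [1.000e-01 2.000e-02 4.018e+01]
(np.float64(100.26699022375406), np.float64(-19.42864903642427), 26, 129) -> [ 0.0093 -0.0201  0.0016] [1.000e-01 1.000e-02 4.818e+01]
(np.float64(97.71615745952073), np.float
[... 316 characters left out ...]
0016] [ 1.100e-01 -1.000e-02  7.218e+01]
(np.float64(92.36203561001707), np.float64(-8.139203861428918), 26, 161) -> [ 0.0217 -0.0261  0.0016] [ 1.100e-01 -2.000e-02  8.018e+01]
(np.float64(91.4593204138084), np.float64(-4.77022488441362), 26, 169) -> [ 0.0252 -0.0265  0.0016] [ 1.100e-01 -3.000e-02  8.818e+01]
(np.float64(91.03426163113565), np.float64(-1.3083989060735959), 26, 177) -> [ 0.0287 -0.0264  0.0016] [ 1.100e-01 -4.000e-02  9.618e+01]
(np.float64(91.0), np.float64(-0.0), 26, 180) -> [ 0.03   -0.0262  0.0016] [ 1.100e-01 -4.000e-02  9.918e+01]
(np.float64(91.03426163113565), np.float64(1.3083989060735959), 26, 183) -> [ 0.0313 -0.0259  0.0016] [ 1.1000e-01 -4.0000e-02  1.0218e+02]
```

Request:
drive_tool:
  deltas:
    - [[255,0.0003,-0.0035,0,0,0,8],[255,0.001,-0.007,0,0,0,16],[255,0.002,-0.01,0,0,0,24],[255,0.004,-0.013,0,0,0,32],[255,0.006,-0.016,0,0,0,40],[255,0.008,-0.0185,0,0,0,48],[255,0.011,-0.0205,0,0,0,56],[255,0.014,-0.0225,0,0,0,64],[255,0.0175,-0.0235,0,0,0,72],[255,0.021,-0.0245,0,0,0,80],[255,0.021,-0.0245,0,0,0,80]]

```text
clock: 16.0
tcp_pos: [0.6393, -0.078, 0.2012]
orientation: [0.03, 0.941, 0.217, 0.259]
wrist_force: [1.7, -2.4, 4.5]
finger_gap: 0.0131
grip_force: 59.7
```

Run:
```python
from h import *
r=25
goals([(116-r*np.cos(np.radians(a)),-r*np.sin(np.radians(a)),26,180-a) for a in [19,11,3,0,-3]])
```

```text
t 16.0 TCP in tray mm [95.3 -9.5 27.6] rot [ -0.25  -0.24 160.73] q [-0.35  0.09 -0.45  0.55  0.23  2.39] F tray [ 3.5 -2.6  3.2] gap 0.0131 grip 59.7
(np.float64(92.36203561001707), np.float64(-8.139203861428918), 26, 161) -> [-0.0023 -0.0023  0.0016] [ 0.2  -0.15  0.27]
(np.float64(91.4593204138084), np.float64(-4.77022488441362), 26, 169) -> [-0.002  -0.0058  0.0016] [ 0.19 -0.16  8.27]
(np.float64(91.03426163113565), np.float64(-1.3083989060735959), 26, 177) -> [-0.0013 -0.0092  0.0016] [ 0.18 -0.17 16.27]
(np.float64(91.0), np.float64(-0.0), 26, 180) -> [-0.0009 -0.0104  0.0016] [ 0.17 -0.18 19.27]
(np.float64(91.03426163113565), np.float64(1.3083989060735959), 26, 183) -> [-0.0004 -0.0116  0.0016] [ 0.17 -0.18 22.27]
```

Request:
drive_tool:
  deltas:
    - [[255,0,-0.0035,0,0,0,8],[255,0.0005,-0.007,0,0,0,15],[255,0.001,-0.0085,0,0,0,19],[255,0.0015,-0.0098,0,0,0,22],[255,0.0015,-0.0098,0,0,0,22]]

```text
clock: 16.62
tcp_pos: [0.6373, -0.0702, 0.2006]
orientation: [-0.018, 0.965, 0.035, 0.26]
wrist_force: [3.5, -7.1, 3.0]
finger_gap: 0.0129
grip_force: 65.1
```

Run:
```python
from h import *
goals([]);print(get_state()["ft_torque"])
```

```text
t 16.625 TCP in tray mm [94.1 -1.6 27.7] rot [   0.36    0.53 -177.5 ] q [-0.34  0.08 -0.46  0.54  0.22  2.79] F tray [ 3.8 -7.4  1.3] gap 0.0129 grip 65.1
[-2.01313256 -0.44895592  0.38864775]
```

Request:
drive_tool:
  deltas:
    - [[255,0,-0.001,0,0,0,1],[255,0,-0.001,0,0,0,1],[0,0,0,0,0,0,0],[0,0,0,0,0,0,0],[0,0,0,0,0,0,0],[0,0,0,0,0,0,0],[0,0,0,-0.04,0,0,0],[0,-0.02,0,-0.08,0,0,0],[0,-0.06,0,-0.12,0,0,0],[0,-0.08,0,-0.12,0,0,0],[0,-0.08,0,-0.12,0,0,0],[0,-0.08,0,-0.12,0,0,0]]

```text
clock: 18.12
tcp_pos: [0.507, -0.079, 0.2628]
orientation: [-0.022, 0.965, 0.033, 0.258]
wrist_force: [0.7, -0.5, 0.0]
finger_gap: 0.0856
grip_force: 0.0
```

Run:
```python
from h import *
goals([])
c=calibration("wrist");p,d=read_camera("wrist")
cv2.imwrite("pics/w4.png",cv2.resize(p[:,:,::-1],(768,576),interpolation=cv2.INTER_CUBIC))
M,t=tray(np.load("pics/q.npy"));L=((cloud("wrist",d,c)-t)@M)*1000
def sl(z,x,y,tol=2):
    k=(d>0)&(abs(L[...,2]-z)<tol)&(L[...,0]>x[0])&(L[...,0]<x[1])&(abs(L[...,1])<y);return L[k]
for nm,z,x,y in(("fin",58,(-60,60),30),("mid",16,(-62,62),45),("bfin",48.5,(60,180),60),("bar",18.5,(57,180),90),("toprail",8,(57,95),50),("lowrail",8,(-62,-55),50)):
    S=sl(z,x,y)
    if len(S)>5:
        u=np.linalg.svd(S[:,:2]-S[:,:2].mean(0))[2][0]
        print(nm,len(S),np.median(S,0).round(1),np.percentile(S,1,0).round(1),np.percentile(S,99,0).round(1),"dir",np.degrees(np.arctan2(u[1],u[0])).round(1))
```

```text
t 18.125 TCP in tray mm [ 12.2   5.1 146.7] rot [ 6.0000e-02  2.0000e-02 -1.7719e+02] q [-0.48 -0.2  -0.56  0.77  0.29  2.66] F tray [ 0.5 -0.6 -0.3] gap 0.0856 grip 0.0
fin 1124 [ 2.1  0.6 57.7] [-22.6  -5.8  56.1] [24.7  7.  59.4] dir 179.8
mid 9456 [13.7 -0.7 16. ] [-51.1 -44.2  14.4] [53.3 44.2 17.6] dir -176.2
bfin 1747 [100.7  -0.5  48.3] [70.8 -7.  46.6] [128.    5.9  50.1] dir 179.7
bar 815 [100.1   1.8  18.3] [ 59.2 -14.2  16.6] [126.3  12.4  20. ] dir -180.0
toprail 2317 [66.3  9.1  8. ] [ 57.1 -48.5   6.4] [75.4 49.1  9.6] dir 89.9
lowrail 659 [-58.8   1.9   8.1] [-61.9 -47.5   6.6] [-55.6  49.    9.5] dir 89.9
```

View pics/w4.png

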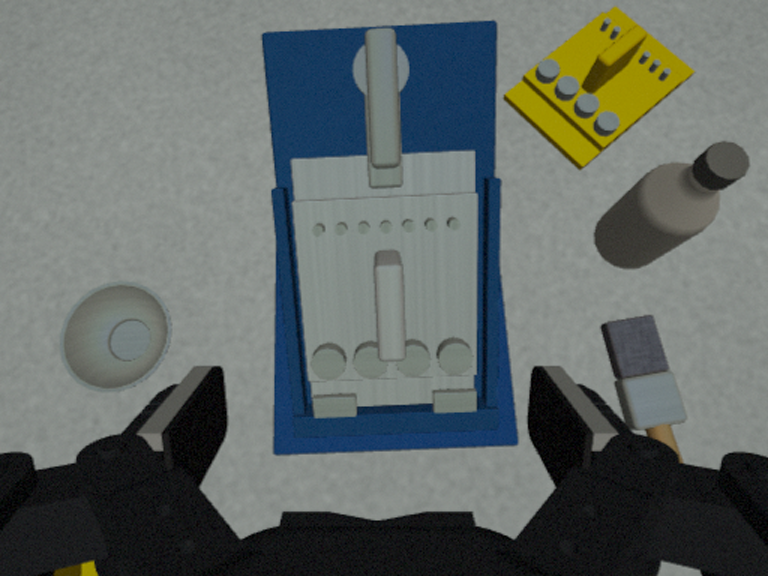

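The turnbutton fin lies at 0.3° to the slope, over the upper rail at (385,170). The carrier is home and flat under both lips, and the robot is clear of everything. I hand in.

```bash
python3 -c "
from workcell import *
print(hand_in())"
```

```text
the job is handed in; nothing more can be done
None
```

The carrier is turned end for end and home under both lips with the caps at the bottom (about 1 mm from nominal along the slope by the wrist camera). The turnbutton is closed to within about 0.3° of straight down the slope, the dish, bottle and brush were left alone, and the job was handed in at about 18 s; no verdict was returned.

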